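# Shift the pot to the wide warming zone and switch that zone on

## Task

The steel pot has been left on a small zone of the three-zone warming plate. Slide it along the plate, without lifting it, until it is centred on the wide zone; then turn the knob straight in front of that zone clockwise until its pointer lines up with the long tick line at the knob's right (seen from the robot). Do not move the other knobs, the toggle switches between them or the jars at the back of the plate, and let go of everything.

Things in the scene. Friction and masses are not known exactly. Their poses are not given: they have to be found in the camera images.
- wide_zone (a point): centre of the wide zone, a white printed ring 108 mm across, on top of the dark plate, 50 mm above the table. x axis: straight across the machine, away from the knobs; y: along the zones, to the left seen from the robot; z up. The wide zone and two small ones (rings 66 mm) lie in a row along y, 110 mm apart, in an order that changes; nothing else stands between them.
- pot_grip (a point): low steel pot with a fixed lid, 90 mm across the rim, 80 mm base, 0.3 to 0.65 kg, on a small zone. Upright black bar grip on the lid: 46 mm long (point's x axis), 14 mm thick (y), 43 to 77 mm above the pot's underside. The point is in the bar, on the pot's axis, 66 mm above the underside: pinch here. The bar starts within 0.6 rad of the machine's x direction.
- knob_left (a joint): angle in rad of the leftmost (seen from the robot) zone knob: 0 with its pointer straight towards the plate, growing clockwise seen from above; pi/2 when the pointer is on the white tick line (17 mm long) at its right; stops at 0 and 2.6; starts at 0.1 to 0.5. Light friction (0.04 Nm); stays where left.
- knob_left_grip (a point): the leftmost (seen from the robot) knob: black bar 31 mm long, 14 mm thick, 42 mm tall over the console (its top is 75 mm above the table), on a round skirt 32 mm across, 6 mm high. The point is on the turning axis, 30 mm above the console: pinch here. Each knob is 130 mm straight in front (robot side) of its zone.
- knob_left_tip (a point): pointer end of the leftmost (seen from the robot) knob's bar (the end with the white line), 15.5 mm from the axis, 30 mm above the console.
- knob_mid (a joint): angle in rad of the middle zone knob: 0 with its pointer straight towards the plate, growing clockwise seen from above; pi/2 when the pointer is on the white tick line (17 mm long) at its right; stops at 0 and 2.6; starts at 0.1 to 0.5. Light friction (0.04 Nm); stays where left.
- knob_mid_grip (a point): the middle knob: black bar 31 mm long, 14 mm thick, 42 mm tall over the console (its top is 75 mm above the table), on a round skirt 32 mm across, 6 mm high. The point is on the turning axis, 30 mm above the console: pinch here. Each knob is 130 mm straight in front (robot side) of its zone.
- knob_mid_tip (a point): pointer end of the middle knob's bar (the end with the white line), 15.5 mm from the axis, 30 mm above the console.
- knob_right (a joint): angle in rad of the rightmost (seen from the robot) zone knob: 0 with its pointer straight towards the plate, growing clockwise seen from above; pi/2 when the pointer is on the white tick line (17 mm long) at its right; stops at 0 and 2.6; starts at 0.1 to 0.5. Light friction (0.04 Nm); stays where left.
- knob_right_grip (a point): the rightmost (seen from the robot) knob: black bar 31 mm long, 14 mm thick, 42 mm tall over the console (its top is 75 mm above the table), on a round skirt 32 mm across, 6 mm high. The point is on the turning axis, 30 mm above the console: pinch here. Each knob is 130 mm straight in front (robot side) of its zone.
- knob_right_tip (a point): pointer end of the rightmost (seen from the robot) knob's bar (the end with the white line), 15.5 mm from the axis, 30 mm above the console.
- switch_1_tip (a point): tip of small steel toggle switch no. 1 of 4, counted from the left seen from the robot: a stalk up to 9 mm thick that reaches about 30 mm above the console, in the knob row, 55 mm from the axis of the knob beside it; it leans up to 0.3 rad left or right along the row and moves at a light touch.
- switch_2_tip (a point): tip of small steel toggle switch no. 2 of 4, counted from the left seen from the robot: a stalk up to 9 mm thick that reaches about 30 mm above the console, in the knob row, 55 mm from the axis of the knob beside it; it leans up to 0.3 rad left or right along the row and moves at a light touch.
- switch_3_tip (a point): tip of small steel toggle switch no. 3 of 4, counted from the left seen from the robot: a stalk up to 9 mm thick that reaches about 30 mm above the console, in the knob row, 55 mm from the axis of the knob beside it; it leans up to 0.3 rad left or right along the row and moves at a light touch.
- switch_4_tip (a point): tip of small steel toggle switch no. 4 of 4, counted from the left seen from the robot: a stalk up to 9 mm thick that reaches about 30 mm above the console, in the knob row, 55 mm from the axis of the knob beside it; it leans up to 0.3 rad left or right along the row and moves at a light touch.
- jar_a_mid (a point): small amber screw jar, 34 mm across, 46 mm high, standing loose at the plate's rear edge, about 97 mm beyond the line of the zones; the point is half-way up on its axis.
- jar_b_mid (a point): small amber screw jar, 34 mm across, 46 mm high, standing loose at the plate's rear edge, about 97 mm beyond the line of the zones; the point is half-way up on its axis.
Things that resemble listed ones, but are neither listed nor needed, are in the scene too. Leave any orange or purple look-alike of the part that bears pot_grip alone.

How it is judged (in metres and radians):
On the way, in this order (a step that is already met when the one before it is completed fails the run):
1. the pot stands centred on the wide zone (horizontal distance between pot_grip and wide_zone below 0.015 m and z of pot_grip in the frame of wide_zone between 0.062 and 0.07 m and angle between pot_grip's own z axis and vertical below 0.08 rad), for 0.3 s.
2. the knob in front of the wide zone points at its tick line (((horizontal distance between wide_zone and knob_left_grip below 0.15 m and value of joint knob_left between 1.37 and 1.77 rad) or (horizontal distance between wide_zone and knob_mid_grip below 0.15 m and value of joint knob_mid between 1.37 and 1.77 rad) or (horizontal distance between wide_zone and knob_right_grip below 0.15 m and value of joint knob_right between 1.37 and 1.77 rad))), for 0.2 s.
At the end, for the whole second after the job is handed in: The pot stands flat on the plate with its axis within 15 mm of the wide zone's centre, and the knob straight in front of that zone points within 0.2 rad of its tick line (joint value pi/2) (all of step 1 and ((horizontal distance between wide_zone and knob_left_grip below 0.15 m and value of joint knob_left between 1.37 and 1.77 rad) or (horizontal distance between wide_zone and knob_mid_grip below 0.15 m and value of joint knob_mid between 1.37 and 1.77 rad) or (horizontal distance between wide_zone and knob_right_grip below 0.15 m and value of joint knob_right between 1.37 and 1.77 rad))); the robot touches nothing.
It fails at once if the pot is lifted (more than 10 mm off the plate) or tipped (over 0.25 rad) (z of pot_grip in the frame of wide_zone above 0.076 m or angle between pot_grip's own z axis and vertical above 0.25 rad).
It fails at once if a knob of another zone is turned (its pointer end shifts more than 4 mm) ((not (horizontal distance between wide_zone and knob_left_grip below 0.15 m) and distance of knob_left_tip from where it was at the start of the episode above 0.004 m) or (not (horizontal distance between wide_zone and knob_mid_grip below 0.15 m) and distance of knob_mid_tip from where it was at the start of the episode above 0.004 m) or (not (horizontal distance between wide_zone and knob_right_grip below 0.15 m) and distance of knob_right_tip from where it was at the start of the episode above 0.004 m)).
It fails at once if a toggle switch is moved (its tip shifts more than 4 mm) (distance of any of switch_1_tip, switch_2_tip, switch_3_tip, switch_4_tip from where it was at the start of the episode above 0.004 m).
It fails at once if a jar at the plate's rear is shifted more than 15 mm or knocked over (distance of any of jar_a_mid, jar_b_mid from where it was at the start of the episode above 0.015 m).
It also fails if it takes over 59 s, if anything falls off the work surface, if the arm or the gripper's body presses on something with over 40 N, if the wrist force passes 120 N, or if a joint passes its speed limit or range.

## Robot

A 6-joint arm with a two-finger parallel gripper is mounted at the origin on the work surface. World frame = base frame: x ahead of the robot, y to its left, z up, the work surface at z = 0. Lengths are in mm, angles in rad, forces in N, time in s.
With the tool pointing down it reaches from about 325 to 875 mm from the base axis. Payload 4.4 kg.
Tool frame: the origin (TCP) lies on the centre line of the jaws, within the pads' length; the fingertips stand ahead of it and the grasp point (between the pads) lies 6 mm ahead of it (ctrl.tcp_to_tips is the z of the fingertips in the tool frame, in mm); z points along the fingers, y is the direction in which the jaws open and shut (so a half turn about z gives the same grasp; the last joint's range is limited). The gripper opens to 85 mm and grips with 20 to 120 N. Pads are 22 mm wide; open, the fingers measure 114 mm over their backs; the gripper's body (76 mm by 85 mm) begins 54 mm behind the grasp point. The pads swing forward as they close: fully open they stand 13 mm farther back than shut.
Start: joints at [-1.353, 0.207, 1.542, -0, 1.393, -0.15], TCP at [206.737, -536.551, 256.282] pointing down, gripper open.
Joint ranges: [-2.73, 2.73], [-0.86, 2.22], [0.23, 2.46], [-1.11, 4.25], [0.08, 2.63], [-2.82, 2.82]. Speed limits (rad/s): [2.79, 2.79, 3.14, 3.14, 3.14, 3.14].

## Interface

Orientations are given as a 3x3 rotation matrix whose columns are the frame's x, y, z axes.
In Python, from plant import ctrl, sensors, optics gives the robot as it stands. Calls block until the motion is done:
- ctrl.move_ptp(position, orientation): joint-space move of the TCP to a pose.
- ctrl.move_l(position, rot=None, vel=150, threshold=None): straight line of the TCP; rot=None keeps the orientation; vel is the mean speed in mm/s. With threshold (N) it stops when the force on the tool has changed by that much, and returns True; else False.
- ctrl.set_joints(angles): joint-space move.
- ctrl.gripper_to(opening, force=None): finger opening in mm; force is the grip in N (None keeps the last); returns when the fingers have stopped.
- ctrl.hold(seconds).
- ctrl.solve_ik(position, orientation): joint angles nearest the present ones, or None.
- sensors.read_state(): the state.
- optics.grab_frame(name): name is "scene" or "top"; returns (picture, depth): 420x560x3 uint8, red, green, blue; 420x560 float32, mm along the optical axis (not along the pixel's ray), 0 where there is no reading.
- optics.camera_params(name): a dict with "mtx" (3x3 intrinsics, pixels), "k1" (the pictures are not rectified: a ray, as slopes to the right and down, at radius r is drawn at 1 + k1 r^2 times it, then the intrinsics apply), "R" (3x3) and "t" (3): a world point X has camera coordinates R X + t. Camera axes: x right, y down, z forward; pixel columns grow to the right and rows downward; lengths in mm; the calibration is good to about 2 mm. A picture is of the moment at which its call begins. camera_params takes no time and is no camera call.
A pose or a line that the arm cannot do raises ctrl.MotionError and nothing moves.
- ctrl.finish_job(): hands the job in, once; it reports no verdict.
The state is a dict: "t": time; "q": joint angles; "qvel": joint speeds; "tau": joint torques, N m; "eef_pos": TCP position; "eef_rot": TCP orientation; "force": force on the tool from outside, world axes, zero at the start; "wrist_torque": the same for the moment, N m; "grip_width": finger opening in mm.
Only numpy, scipy, OpenCV 4.12 (cv2) and the standard library are available. Lean on these libraries where they do the work, as an engineer would, in place of code of your own. Each camera call takes 0.05 s, during which the arm holds its last target.

## Working session

There is one attempt and no reset: what is moved stays moved. The work goes in short steps, each a Python script; the robot and the scene stay as the last script left them, time stands still between calls to the robot, and variables do not carry over. Pictures are saved under pics/ and viewed, and the job is handed in when it is done.

```bash
ls; mkdir -p pics; python3 - <<'E'
from plant import ctrl,sensors,optics
import cv2,numpy as np
print(sensors.read_state()['t'],ctrl.tcp_to_tips)
for n in("scene","top"):
    p,d=optics.grab_frame(n); cv2.imwrite(f'pics/{n}0.png',p[:,:,::-1]); np.savez(f'{n}0.npz',p=p,d=d)
    c=optics.camera_params(n); print(n,c, -c['R'].T@c['t'])
E
```

```text
pics
0.0 25.0
scene {'mtx': array([[431.83630654,   0.        , 288.71803085],
       [  0.        , 431.83630654, 206.83065692],
       [  0.        ,   0.        ,   1.        ]]), 'k1': 0.0065629603405141495, 'R': array([[-0.68808219,  0.72557697, -0.00899816],
       [ 0.44442397,  0.41159068, -0.79566353],
       [-0.57361157, -0.5514809 , -0.60567201]]), 't': array([ 453.52592951, -199.01771022, 1301.59924321])} [1147.12373955  470.65298693  634.07199884]
top {'mtx': array([[410.91220649,   0.        , 283.78452368],
       [  0.        , 410.91220649, 202.15273201],
       [  0.        ,   0.        ,   1.        ]]), 'k1': -0.05414612934193187, 'R': array([[-0.01323884, -0.99974256,  0.01842667],
       [-0.99715507,  0.01183249, -0.07444305],
       [ 0.07420585, -0.01935978, -0.99705501]]), 't': array([  7.56842505, 643.5619415 , 752.41518459])} [585.99763939  14.51813414 797.9685796 ]
```

View pics/scene0.png

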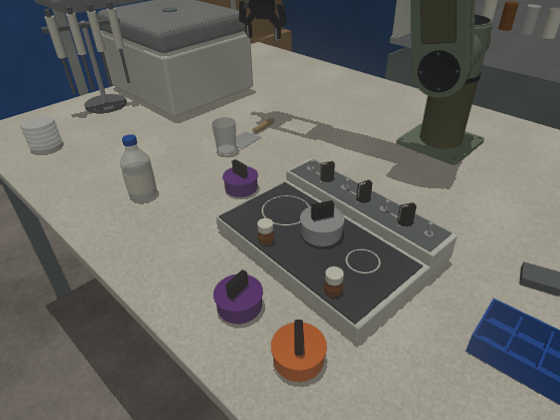

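View pics/top0.png

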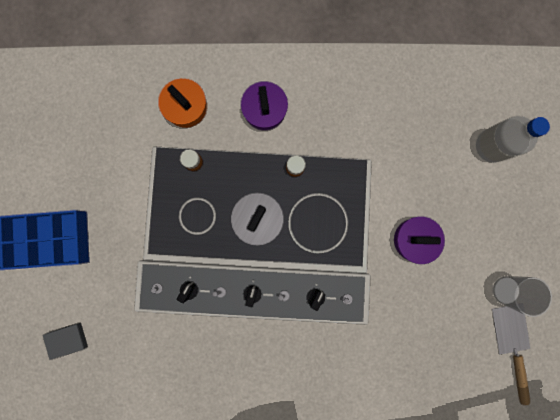

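The top view shows the steel pot (257,219) on the middle small zone and the wide ring at (317,223), on the right. The left small ring is at (197,216), the knobs are at (188,291), (252,295) and (316,298), and the jars are at (190,159) and (296,165). Pot-like objects are the steel one (257,219), orange (182,102), purple (264,105) and purple (419,240). Only the steel one fits, since it is grey and stands on the plate. I'll enlarge it to confirm.

```bash
cat > h.py <<'E'
import cv2,numpy as np
from plant import ctrl,sensors,optics
def ray(n,uv):
    c=optics.camera_params(n); m=c['mtx']
    q=cv2.undistortPoints(np.array([[uv]],float),m,np.array([c['k1'],0,0,0,0.]))[0,0]
    R=np.array(c['R']); return -R.T@c['t'], R.T@np.array([q[0],q[1],1])
def onz(n,uv,z):
    o,d=ray(n,uv); return o+d*(z-o[2])/d[2]
def proj(n,X):
    c=optics.camera_params(n); rv=cv2.Rodrigues(np.array(c['R']))[0]
    return cv2.projectPoints(np.array([X],float),rv,np.array(c['t'],float),c['mtx'],np.array([c['k1'],0,0,0,0.]))[0][0,0]
E
python3 - <<'E'
from h import *
p=np.load('top0.npz')['p'][:,:,::-1]
cv2.imwrite('pics/c1.png',cv2.resize(p[140:330,130:380],None,fx=3.1,fy=3.1,interpolation=cv2.INTER_CUBIC))
E
```

```text
(no output)
```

View pics/c1.png

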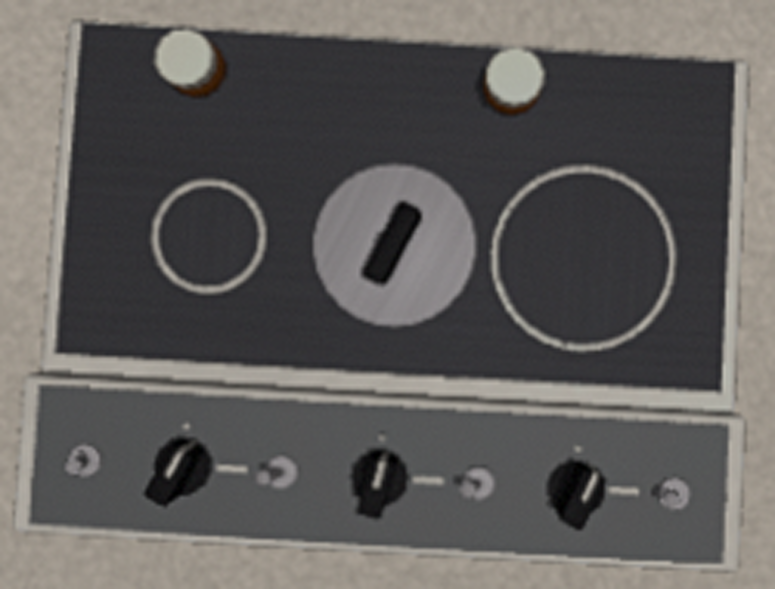

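The crop confirms the steel pot on the middle zone, the wide ring at right, and its knob, the rightmost one. The pointer of that knob is slightly clockwise of straight ahead, and its tick is at its right. Measuring now.

```bash
python3 - <<'E'
from h import *
f=np.load('top0.npz');p=f['p'];d=f['d'];hsv=cv2.cvtColor(p,cv2.COLOR_RGB2HSV);V=hsv[...,2].astype(int);S=hsv[...,1]
def ring(x0,x1,y0,y1,th=100):
    m=np.zeros(V.shape,np.uint8); m[y0:y1,x0:x1]=(V[y0:y1,x0:x1]>th)*255
    cs,_=cv2.findContours(m,cv2.RETR_EXTERNAL,cv2.CHAIN_APPROX_NONE)
    c=max(cs,key=lambda c:cv2.minEnclosingCircle(c)[1])
    return c.reshape(-1,2).astype(float)
def circ(P):
    A=np.c_[2*P[:,:2],np.ones(len(P))];s=np.linalg.lstsq(A,(P[:,:2]**2).sum(1),rcond=None)[0]
    return s[:2],np.sqrt(s[2]+s[:2]@s[:2])
for nm,b,z in(('wide',(287,351,190,256),50),('small',(176,219,195,238),50)):
    P=np.array([onz('top',u,z) for u in ring(*b)]);print(nm,circ(P))
# pot disc at rim
m=np.zeros(V.shape,np.uint8);m[185:250,226:286]=(V[185:250,226:286]>75)*255
cs,_=cv2.findContours(m,cv2.RETR_EXTERNAL,cv2.CHAIN_APPROX_NONE);c=max(cs,key=cv2.contourArea).reshape(-1,2)
for z in(85,90,95):
  print('pot rim',z,circ(np.array([onz('top',u,z) for u in c])))
hull=np.zeros(V.shape,np.uint8);cv2.drawContours(hull,[c],-1,255,-1)
hull=cv2.erode(hull,np.ones((5,5)))
b=((V<60)&(hull>0)).astype(np.uint8)
n,l,st,ce=cv2.connectedComponentsWithStats(b);i=1+np.argmax(st[1:,4])
yx=np.argwhere(l==i)[:,::-1]
P=np.array([onz('top',u,127)[:2] for u in yx]);r=cv2.minAreaRect(P.astype(np.float32));print('bar',st[i],P.mean(0),r)
e=np.linalg.eigh(np.cov(P.T));v=e[1][:,1];print('ang',np.arctan(v[1]/v[0]))
# depth heights
def dep(u,v):
    c=optics.camera_params('top');o,dr=ray('top',(u,v));return o+dr*d[v,u]
print('bartop',dep(257,218),'lid',dep(243,215),'plate',dep(310,223),'console',dep(270,310),'wide',dep(317,223))
for k,(u,v) in dict(l=(188,290),m=(252,294),r=(316,298)).items(): print(k,dep(u,v))
E
```

```text
wide (array([603.24963261, -61.55204386]), np.float64(53.62838755099673))
small (array([618.84576629, 158.48801985]), np.float64(32.86102946749646))
pot rim 85 (array([611.18502245,  47.6433786 ]), np.float64(44.984797892243584))
pot rim 90 (array([611.00838505,  47.41107352]), np.float64(44.6693225741276))
pot rim 95 (array([610.83174765,  47.17876844]), np.float64(44.35384725599769))
bar [247 205  19  27 235] [610.5139842   47.23871339] ((610.6403198242188, 47.24589538574219), (14.380967140197754, 43.89688491821289), 61.137447357177734)
ang -0.505149408196207
bartop [610.44987192  45.43904251 129.13485172] lid [617.1267973   70.90870323  94.83884236] plate [602.99252602 -47.1515793   51.29283476] console [452.66209604  26.87146119  76.71845462] wide [602.82706519 -59.92141596  51.1626484 ]
l [494.26206811 160.11736367 116.94357073]
m [486.56940579  55.31337137 117.49182849]
r [478.57602312 -49.33920068 118.6735043 ]
```

The console stands at about 75 mm by depth and the knob tops at about 117, so "its top is 75 mm" refers to the console. That puts the knob grip height at 105. The zone spacing (220.6 mm) and ring sizes check out. Next I'll check the knob prediction with an overlay, and the switches in the scene view.

```bash
python3 - <<'E'
from h import *
W=np.array([603.25,-61.55]);S=np.array([618.85,158.49]);ey=(S-W)/np.linalg.norm(S-W);ex=np.array([ey[1],-ey[0]])
K=W-130*ex;print('ex',ex,'K',K)
out=[]
for n,z0 in(('top',8),('scene',8)):
    p=np.load(n+'0.npz')['p'][:,:,::-1]
    c=proj(n,[*K,105]);x0,y0=int(c[0])-30,int(c[1])-30
    s=8;im=cv2.resize(p[y0:y0+60,x0:x0+60],None,fx=s,fy=s,interpolation=cv2.INTER_CUBIC)
    def dot(X,col):
        u=(proj(n,X)-[x0,y0]+.5)*s-.5;cv2.circle(im,tuple(int(a) for a in u),3,col,-1)
    for z,col in((75,(0,0,255)),(117,(0,255,0))):
        dot([*K,z],col)
        for a in np.arange(0,6.28,.2): 
            q=K+(16 if z==75 else 15.5)*(np.cos(a)*ex-np.sin(a)*ey);dot([*q,z],col) if z==75 or a<1 else 0
    out.append(im[:480,:480])
cv2.imwrite('pics/k1.png',cv2.resize(np.hstack(out),(800,400)))
# white line of knob: on top
f=np.load('top0.npz');p=f['p'];V=cv2.cvtColor(p,cv2.COLOR_RGB2GRAY).astype(int)
sub=V[284:312,300:330];np.set_printoptions(linewidth=200);print(sub)
E
```

```text
ex [ 0.9974963 -0.0707187] K [473.57548118 -52.35656929]
[[ 87  87  87  87  87  86  87  86  86  87  88  87  86  87  89 118 139 111  91  86  87  87  88  87  87  87  86  88  87  86]
 [ 88  87  87  88  89  88  88  87  87  88  88  86  88  86  87 107 131 108  89  85  88  86  86  86  86  86  87  87  88  86]
 [ 87  88  87  86  88  88  86  87  89  87  87  87  90  87  88  88  89  87  86  87  87  87  87  88  88  87  87  89  88  86]
 [ 87  86  88  86  87  87  88  87  87  87  89  89  89  75  72  86  89  89  88  88  88  87  88  87  87  87  88  87  88  86]
 [ 86  88  86  86  86  87  86  88  87  89  89  89  75  48  41  57  62  63  76  76  86  89  88  86  86  87  87  87  89  87]
 [ 87  88  87  87  88  89  87  88  91  89  70  62  43  24  16  13   9  18  40  53  78  87  90  88  88  87  87  86  87  88]
 [ 88  87  88  87  86  87  87  89  90  69  38  24  18  14  14  10   3   0   3  22  54  68  75  85  88  87  86  87  87  86]
 [ 86  86  87  87  88  87  89  88  71  38  23  24  17  13  16   2   6   4   5   5  22  54  49  69  86  90  87  87  86  86]
 [ 87  88  87  87  87  89  89  72  39  19  24  21  15  13  
[... 1701 characters left out ...]
 83  37  12  23  24  27  25  24  23  20  25  77  88  88  88  86  86  85  86  86  85]
 [ 87  87  86  86  87  85  86  88  88  89  56  29  21  21  23  22  25  24  19  45  84  88  87  88  85  86  86  86  85  85]
 [ 86  88  87  87  86  87  86  87  88  87  82  65  41  24  18  21  21  18  26  77  89  87  86  86  86  85  86  85  85  86]
 [ 87  85  86  85  85  87  86  86  85  87  89  86  79  53  31  18  15  19  45  84  89  86  87  85  87  86  84  85  86  86]
 [ 87  86  86  86  87  85  87  85  86  87  88  88  89  82  79  51  27  35  75  87  87  85  85  86  86  85  86  86  86  87]
 [ 87  86  85  86  86  87  87  88  86  86  87  86  86  88  89  84  79  81  87  88  88  85  87  86  85  85  86  85  86  85]]
```

View pics/k1.png

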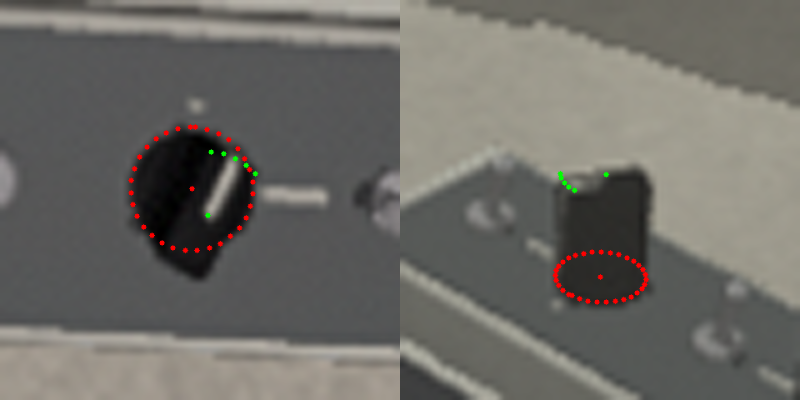

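The overlay matches in both views: the skirt circle fits, and the pointer is at about 0.35 rad. Now for the pot grasp, starting with a hover.

```bash
cat >> h.py <<'E'
def rot(th):
    c,s=np.cos(th),np.sin(th); return np.array([[c,s,0],[s,-c,0],[0,0,-1.]])
W=np.array([603.25,-61.55]);ex=np.array([.9975,-.0707]);ey=np.array([.0707,.9975]);K=W-130*ex;yaw=-.0708
def st(m=''):
    s=sensors.read_state();print(m,round(s['t'],2),np.round(s['eef_pos'],1),'F',np.round(s['force'],1),'T',np.round(s['wrist_torque'],2),'g',round(float(s['grip_width']),1),'q6',round(s['q'][5],2))
E
python3 - <<'E'
from h import *
P=np.array([610.8,47.3])
for th in(-.505,-.505+np.pi):
    print(th,ctrl.solve_ik([*P,230],rot(th)),ctrl.solve_ik([*W,124],rot(th)))
for a in(.35,1.57):
    for k in(0,np.pi,-np.pi): print(a,ctrl.solve_ik([*K,111],rot(yaw-a+k)))
th=-.505
ctrl.move_ptp([*P,230],rot(th)); st('hover')
ctrl.gripper_to(40,30); st()
ctrl.move_l([*P,160],vel=150)
t=ctrl.move_l([*P,124],vel=60,threshold=8); st(f'down {t}')
p,d=optics.grab_frame('scene');cv2.imwrite('pics/s1.png',cv2.resize(p[150:290,200:400,::-1],None,fx=4,fy=4))
E
```

```text
-0.505 [-6.38884112e-02  3.06410222e-01  1.47295367e+00 -4.44089210e-16
  1.36222877e+00  2.01190792e+00] [-2.44316637e-01  4.06042863e-01  1.57536714e+00 -4.44089210e-16
  1.16018265e+00  1.83147969e+00]
2.6365926535897932 [-6.38884112e-02  3.06410222e-01  1.47295367e+00 -4.44089210e-16
  1.36222877e+00 -1.12968474e+00] [-2.44316637e-01  4.06042863e-01  1.57536714e+00 -4.44089210e-16
  1.16018265e+00 -1.31011296e+00]
0.35 [-2.92033061e-01  1.78089371e-01  1.90909467e+00 -4.44089210e-16
  1.05440861e+00  1.69956327e+00]
0.35 [-2.92033061e-01  1.78089371e-01  1.90909467e+00 -4.44089210e-16
  1.05440861e+00 -1.44202939e+00]
0.35 [-2.92033061e-01  1.78089371e-01  1.90909467e+00 -4.44089210e-16
  1.05440861e+00 -1.44202939e+00]
1.57 None
1.57 [-2.92033061e-01  1.78089371e-01  1.90909467e+00 -4.44089210e-16
  1.05440861e+00 -2.22029387e-01]
1.57 [-2.92033061e-01  1.78089371e-01  1.90909467e+00 -4.44089210e-16
  1.05440861e+00 -2.22029387e-01]
hover 2.62 [610.9  46.5 230.1] F [-0.   0.6 -0.4] T [-0.03  0.02 -0.02] g 85.1 q6 2.01
 3.12 [610.8  47.2 230. ] F [-0.4 -0.3 -0. ] T [-0.03 -0.03  0.02] g 39.7 q6 2.01
down False 4.49 [610.9  47.3 123.9] F [1.  0.2 0.8] T [-0.06  0.01  0.04] g 40.0 q6 2.01
```

View pics/s1.png

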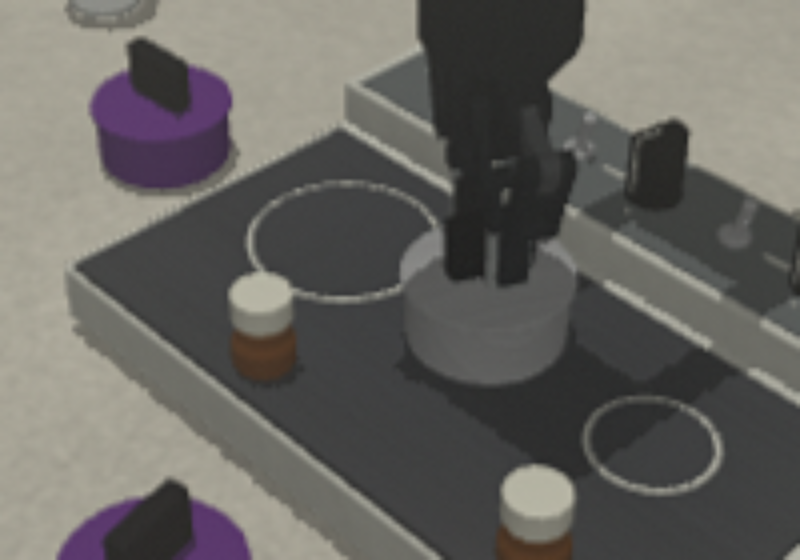

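The scene crop shows the fingers straddling the bar at crop (490,250), above the lid. I'll grip and slide.

```bash
python3 - <<'E'
from h import *
P=np.array([610.8,47.3])
ctrl.gripper_to(8,40); st('grip')
q=np.array([*P,124.]);D=W-P
for f in(.1,.55,1.):
    ctrl.move_l([*(P+D*f),124],vel=50); st(f)
ctrl.hold(.4)
p,d=optics.grab_frame('scene');cv2.imwrite('pics/s2.png',cv2.resize(p[150:290,200:400,::-1],None,fx=4,fy=4))
ctrl.gripper_to(40); st('open')
ctrl.move_l([*W,230],vel=150)
ctrl.move_ptp([*(W+[-30,-250]),260],rot(-.505));st()
p,d=optics.grab_frame('top');cv2.imwrite('pics/t2.png',cv2.resize(p[140:330,130:380,::-1],None,fx=3.1,fy=3.1));np.savez('t2.npz',p=p,d=d)
E
```

```text
grip 4.88 [611.   47.1 124.5] F [-0.9 -0.3  1.9] T [-0.05  0.06  0.03] g 13.6 q6 2.01
0.1 5.25 [610.5  36.1 124.5] F [0.4 1.2 3.2] T [ 0.27 -0.08  0.05] g 13.2 q6 1.99
0.55 6.38 [607.2 -13.  124.5] F [0.2 2.8 5.6] T [ 0.56 -0.26 -0.01] g 13.4 q6 1.91
1.0 7.52 [603.6 -61.6 124.5] F [1.1 3.7 6.2] T [ 0.66 -0.31  0.03] g 13.2 q6 1.83
open 8.34 [602.5 -61.9 123.1] F [ 0.9  0.3 -0.1] T [-0.03 -0.06  0.01] g 39.9 q6 1.83
 10.19 [ 573.3 -310.2  259.1] F [ 0.8  0.9 -0.5] T [0.08 0.02 0.03] g 40.0 q6 1.45
```

View pics/t2.png

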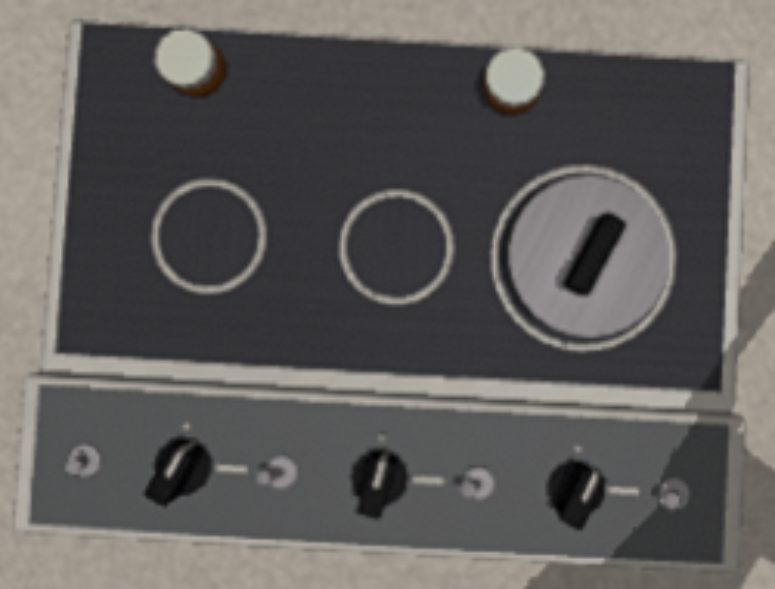

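The pot (crop 592,257) now sits inside the wide ring (584,258), and the offset is what parallax predicts. The middle ring is now free; knobs, switches and jars are unchanged. I'll check this numerically and measure the pointer angle.

```bash
cat >> h.py <<'E'
def circ(P):
    A=np.c_[2*P[:,:2],np.ones(len(P))];s=np.linalg.lstsq(A,(P[:,:2]**2).sum(1),rcond=None)[0]
    return s[:2],np.sqrt(s[2]+s[:2]@s[:2])
def pot(p):
    hsv=cv2.cvtColor(p,cv2.COLOR_RGB2HSV);V=hsv[...,2]
    m=np.zeros(V.shape,np.uint8);b=cv2.circle(m.copy(),(319,223),27,1,-1)
    m=((V>90)&(b>0)).astype(np.uint8)
    m=cv2.morphologyEx(m,cv2.MORPH_OPEN,np.ones((5,5),np.uint8))
    c=max(cv2.findContours(m,cv2.RETR_EXTERNAL,cv2.CHAIN_APPROX_NONE)[0],key=cv2.contourArea).reshape(-1,2)
    r=circ(np.array([onz('top',u,90) for u in c]))
    hl=cv2.erode(cv2.drawContours(np.zeros_like(m),[c],-1,1,-1),np.ones((5,5),np.uint8))
    yx=np.argwhere((V<60)&(hl>0))[:,::-1];B=np.array([onz('top',u,127)[:2] for u in yx])
    return r,B.mean(0)
def knob(p):
    V=cv2.cvtColor(p,cv2.COLOR_RGB2GRAY).astype(int)
    c=proj('top',[*K,117]);yy,xx=np.mgrid[:420,:560]
    P=[]
    for v,u in np.argwhere((np.hypot(xx-c[0],yy-c[1])<10)&(V>65)):
        X=onz('top',(u,v),117)[:2]-K
        if np.hypot(*X)<16.5: P.append(X)
    P=np.array(P);L=np.array([-P@ey,P@ex]).T;v=np.linalg.eigh(np.cov(L.T))[1][:,1];m=L.mean(0);v*=np.sign(v@m)
    return len(P),m,'angle',np.arctan2(v[0],v[1]),'radial',np.arctan2(m[0],m[1])
E
python3 - <<'E'
from h import *
p=np.load('t2.npz')['p'];print(pot(p),W);print(knob(p))
E
```

```text
((array([603.28485627, -61.11331673]), np.float64(44.272998549373355)), array([603.50905542, -59.05396913])) [603.25 -61.55]
(95, array([ 7.46368763, -1.6741901 ]), 'angle', np.float64(-3.0367166085359294), 'radial', np.float64(1.7914552381625963))
```

```bash
python3 - <<'E'
from h import *
a=onz('top',(321.2,293.5),117)[:2]-K;b=onz('top',(318.2,300.3),117)[:2]-K
f=lambda X:np.array([-X@ey,X@ex])
print(f(a),f(b),np.arctan2(*f(a-b)),np.arctan2(*f(a)))
k0=np.arctan2(*f(a-b)); th=yaw-k0+np.pi
ctrl.move_ptp([*K,230],rot(th));st('hover')
ctrl.gripper_to(34,25)
ctrl.move_l([*K,150],vel=150)
t=ctrl.move_l([*K,112],vel=60,threshold=8);st(f'down {t}')
p,d=optics.grab_frame('scene');cv2.imwrite('pics/s3.png',cv2.resize(p[140:280,270:470,::-1],None,fx=4,fy=4))
open('k0','w').write(str(k0))
E
```

```text
[ 4.96749382 12.28921043] [0.62450194 0.9751369 ] 0.3665134395492898 0.3841354514744871
hover 12.68 [473.7 -52.4 230.1] F [ 0.3 -0.4  0. ] T [-0.04 -0.04 -0.02] g 40.3 q6 -1.43
down False 14.38 [473.7 -52.4 112. ] F [ 0.3  0.5 -0.7] T [ 0.03  0.02 -0.04] g 34.2 q6 -1.43
```

View pics/s3.png

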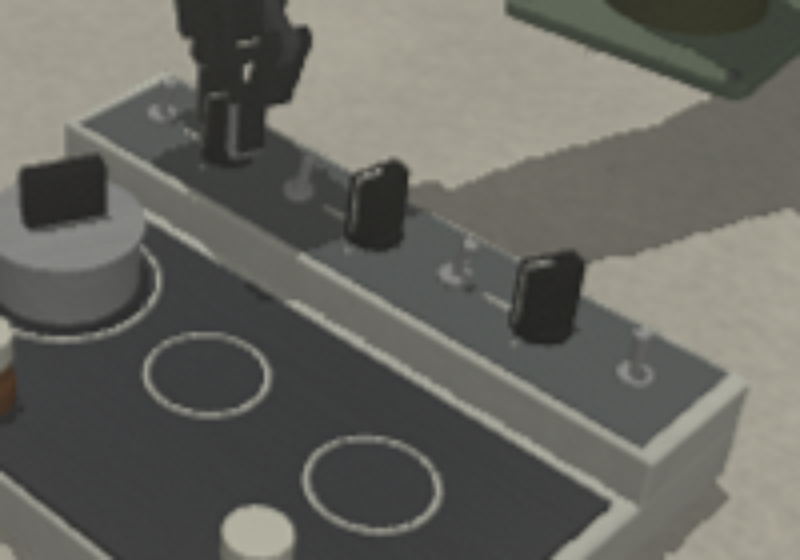

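The fingers straddle the right knob (crop 235,130), clear of the switches on both sides. I'll grip and turn clockwise 1.2 rad.

```bash
python3 - <<'E'
from h import *
k0=float(open('k0').read())
ctrl.gripper_to(8,30);st('grip')
for a in np.linspace(k0,np.pi/2,6)[1:]:
    ctrl.move_ptp([*K,112],rot(yaw-a+np.pi));st(round(a,2))
ctrl.hold(.3)
ctrl.gripper_to(34);ctrl.move_l([*K,230],vel=120)
ctrl.move_ptp([*(W+[-30,-250]),260],rot(yaw-np.pi/2+np.pi));st()
p,d=optics.grab_frame('top');cv2.imwrite('pics/t3.png',cv2.resize(p[140:330,130:380,::-1],None,fx=3.1,fy=3.1));np.savez('t3.npz',p=p,d=d)
print(pot(p),W)
q,d=optics.grab_frame('scene');cv2.imwrite('pics/s4.png',cv2.resize(q[140:280,230:430,::-1],None,fx=4,fy=4))
E
```

```text
grip 14.72 [473.9 -53.1 112.6] F [-1.  -4.1  2.4] T [-0.54  0.21  0.05] g 13.8 q6 -1.43
0.61 15.07 [473.9 -53.3 112.6] F [-2.1 -4.9  4.4] T [-0.84  0.38 -0.05] g 13.9 q6 -1.19
0.85 15.41 [473.7 -53.4 112.6] F [-2.4 -5.5  3.9] T [-0.9   0.38 -0.04] g 13.4 q6 -0.95
1.09 15.75 [473.6 -53.5 112.6] F [-2.9 -6.3  5. ] T [-0.99  0.45 -0.06] g 13.4 q6 -0.71
1.33 16.09 [473.4 -53.6 112.6] F [-3.5 -5.7  4. ] T [-1.03  0.56 -0.05] g 13.6 q6 -0.47
1.57 16.43 [473.2 -53.6 112.6] F [-4.1 -5.3  5.3] T [-0.99  0.64 -0.03] g 13.5 q6 -0.22
 19.28 [ 573.  -310.2  259.3] F [ 0.4 -0.1 -0.1] T [-0.   -0.04 -0.03] g 34.1 q6 -0.56
((array([603.28485627, -61.11331673]), np.float64(44.272998549373355)), array([603.58272582, -59.06152195])) [603.25 -61.55]
```

View pics/t3.png

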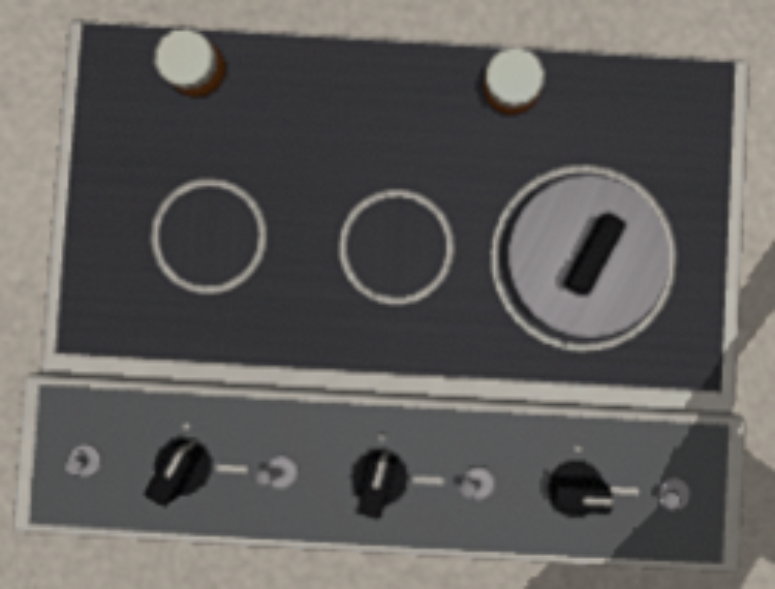

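View pics/s4.png

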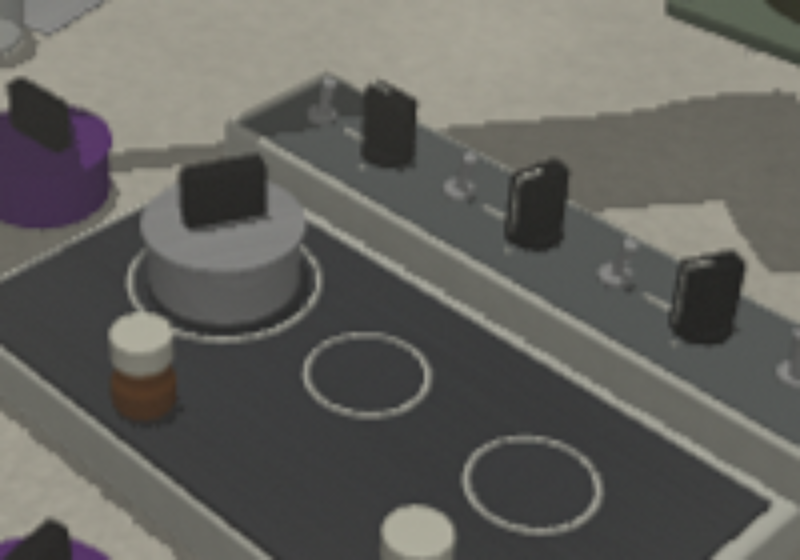

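The pointer line (crop 584,501 to 611,503) is parallel to the tick (612,491 to 638,492). I'll measure the angle from pixels before handing in.

```bash
python3 - <<'E'
from h import *
p=np.load('t3.npz')['p'];V=cv2.cvtColor(p,cv2.COLOR_RGB2GRAY).astype(float)
s=V[299:306,317:329];f=lambda X:np.array([-X@ey,X@ex])
C=[]
for u in range(319,327):
    w=np.clip(V[299:306,u]-60,0,None)
    if w.max()>50:C.append((u,(w*np.arange(299,306)).sum()/w.sum()))
X=[f(onz('top',c,117)[:2]-K) for c in C];X=np.array(X);k=np.polyfit(X[:,0],X[:,1],1);print(C,'angle',np.pi/2-np.arctan(k[0]))
o=np.load('top0.npz')['p'].astype(int)
D=np.abs(o-p).max(2)>30
for n,(u,v) in dict(jarL=(190,159),jarR=(296,165),sw1=(157,288),sw2=(220,292),sw3=(284,296),sw4=(347,299),kL=(188,291),kM=(252,295)).items(): print(n,D[v-8:v+9,u-8:u+9].sum(),end=' ')
E
```

```text
[(319, np.float64(301.0869565217391)), (320, np.float64(301.1089108910891)), (321, np.float64(301.2087912087912)), (322, np.float64(301.301775147929)), (323, np.float64(301.2848484848485)), (324, np.float64(301.30357142857144)), (325, np.float64(301.3743016759777)), (326, np.float64(301.42011834319527))] angle 1.564947279131079
jarL 0 jarR 0 sw1 0 sw2 0 sw3 0 sw4 151 kL 0 kM 0
```

```bash
python3 - <<'E'
from h import *
a=np.load('t2.npz')['p'].astype(int);b=np.load('t3.npz')['p'].astype(int)
print((np.abs(a-b).max(2)>30)[291:308,339:356].sum())
ctrl.finish_job();st()
E
```

```text
0
the job is handed in; nothing more can be done
the job is handed in; nothing more can be done
```

I slid the steel pot by its bar grip from the middle small zone onto the wide zone on the right. I then turned the rightmost knob, straight in front of that zone, from about 0.37 rad to the tick line, let go, backed off and handed the job in at about 19 s. The interface gives no verdict.

Last checks, from the top camera:
- **Pot:** the rim centre is about 0.4 mm from the wide zone's centre and the bar centre about 2.5 mm, against a limit of 15 mm.
- **Knob:** the pointer is at about 1.565 rad, against a target of 1.571 rad.
- **Jars, other knobs, switches 1–3:** no image change since the start.
- **Switch 4:** it differed from the first picture because the arm's shadow fell on it. It was unchanged between two equally shadowed pictures taken before and after the knob turn.

No check failed.

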